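# Sweep test of a washer's curved touch bar

### The arm

A 6-joint arm with a two-finger parallel gripper is mounted at the origin on the work surface. World frame = base frame: x ahead of the robot, y to its left, z up, the work surface at z = 0. Lengths are in mm, angles in rad, forces in N, time in s.
With the tool pointing down it reaches from about 325 to 875 mm from the base axis. Payload 4.4 kg.
Tool frame: the origin (TCP) lies on the centre line of the jaws, within the pads' length; the fingertips stand ahead of it and the grasp point (between the pads) lies 6 mm ahead of it (ctrl.tcp_to_tips is the z of the fingertips in the tool frame, in mm); z points along the fingers, y is the line along which they close (so a half turn about z gives the same grasp; the last joint's range is limited). The gripper opens to 85 mm and grips with 20 to 120 N. Pads are 22 mm wide; open, the fingers measure 114 mm over their backs; the gripper's body (76 mm by 85 mm) begins 54 mm behind the grasp point. The pads swing forward as they close: fully open they stand 13 mm farther back than shut.
Start: joints at [1.083, 0.207, 1.542, -0, 1.393, -0.15], TCP at [190.572, 542.503, 256.282] pointing down, gripper open.
Joint ranges: [-2.73, 2.73], [-0.86, 2.22], [0.23, 2.46], [-1.11, 4.25], [0.08, 2.63], [-2.82, 2.82]. Speed limits (rad/s): [2.79, 2.79, 3.14, 3.14, 3.14, 3.14].

### API

Orientations are given as a 3x3 rotation matrix whose columns are the frame's x, y, z axes.
In Python, from plant import ctrl, sensors, optics gives the robot as it stands. Calls block until the motion is done:
- ctrl.move_ptp(position, orientation): joint-space move of the TCP to a pose.
- ctrl.move_l(position, rot=None, vel=150, threshold=None): straight line of the TCP; rot=None keeps the orientation; vel is the mean speed in mm/s. With threshold (N) it stops when the force on the tool has changed by that much, and returns True; else False.
- ctrl.set_joints(angles): joint-space move.
- ctrl.gripper_to(opening, force=None): finger opening in mm; force is the grip in N (None keeps the last); returns when the fingers have stopped.
- ctrl.hold(seconds).
- ctrl.solve_ik(position, orientation): joint angles nearest the present ones, or None.
- sensors.read_state(): the state.
- optics.grab_frame(name): name is "scene" or "top" or "wrist"; returns (picture, depth): 400x640x3 uint8, red, green, blue; 400x640 float32, mm along the optical axis (not along the pixel's ray), 0 where there is no reading.
- optics.camera_params(name): a dict with "mtx" (3x3 intrinsics, pixels), "k1" (the pictures are not rectified: a ray, as slopes to the right and down, at radius r is drawn at 1 + k1 r^2 times it, then the intrinsics apply), "R" (3x3) and "t" (3): a world point X has camera coordinates R X + t; the wrist camera has in their place "T_tool_cam" (4x4, takes a point from camera to tool coordinates, whose origin is the TCP and whose axes are the flange's). Camera axes: x right, y down, z forward; pixel columns grow to the right and rows downward; lengths in mm; the calibration is good to about 2 mm. A picture is of the moment at which its call begins: read the wrist's pose just before it. camera_params takes no time and is no camera call.
A pose or a line that the arm cannot do raises ctrl.MotionError and nothing moves.
- ctrl.finish_job(): hands the job in; it is judged then, once.
The state is a dict: "t": time; "q": joint angles; "qvel": joint speeds; "tau": joint torques, N m; "eef_pos": TCP position; "eef_rot": TCP orientation; "force": force on the tool from outside, world axes, zero at the start; "wrist_torque": the same for the moment, N m; "grip_width": finger opening in mm; "grasp_force": force on a finger pad.
Only numpy, scipy, OpenCV 4.12 (cv2) and the standard library are available. Lean on these libraries where they do the work, as an engineer would, in place of code of your own. Each camera call takes 0.05 s, during which the arm holds its last target. There are 200 camera calls.

### The job

Test the curved touch bar of the washer control console on the folding table: with your fingertips, lightly pressing it down, run along the bar from its narrow end to its wide end, touching all of it in order, and finish resting there: the program ends while the fingertips still hold the wide end lightly pressed, neither lifted off nor pushed hard. Do not lift or push the console away, and leave the other console and everything else on the table where it is.

Things in the scene. Friction and masses are not known exactly. Their poses are not given: they have to be found in the camera images.
- bar (a joint): how far the curved touch bar is pressed down, in m: 0 = up, 0.007 = bottomed on its hard stop. The whole bar is one piece and sinks level, straight down into the console, wherever it is pressed. It starts to move at about 1.4 N, needs about 0.7 N more per mm, about 6.3 N at the stop, and springs back up.
- console: white washer control console, face up on the table at any yaw: 180 x 260 x 40 mm, dark face (top 42 mm above the table), rubber feet, about 2.4 kg, loose. Origin at the centre of its underside, z up. On it the white touch bar, 150 degrees of a circle that bulges towards console +x and stands 12 mm proud of the face: its flat top is 54 mm above the table when up.
- arc_centre (a point): centre of the touch bar's arc, at console x -45, y 0 mm, at the height of the bar's top (54 mm); x, y, z as the console's. The bar's centre line is 100 mm from it, from -75 degrees (narrow end) through 0 (console +x) to +75 degrees (wide end). It tapers evenly from 12 mm to 36 mm wide, in five stretches in a row without gaps or steps on top. Inside the arc stands only the cap.
- key_console: the other console, left alone: same white housing 180 x 260 x 40 mm, with six square keys (to 46 mm high) and a steel coin plate in place of the bar, loose. Origin at the centre of its underside. Its centre is at least 0.31 m from the console's.
- cap: white detergent measuring cup, 42 mm across, 32 mm high, standing on the console face on the inside of the arc (about console x -52, y 0), loose. Origin at the centre of its underside. Leave alone.
- tokens: stack of brass tokens, 25 mm across, 18 mm high, on the table, loose. Origin at the centre of its underside. Leave alone.
- dish: steel screw dish, 80 mm across, 20 mm high, on the table, loose. Origin at the centre of its underside. Leave alone.
- screwdriver: screwdriver, 200 mm long and 26 mm high, lying across the table beyond the consoles, loose. Leave alone.
- brush: cleaning brush, 200 mm long and 20 mm high, lying across the table beyond the consoles, loose. Leave alone.
- detergent: white detergent bottle, 68 mm across, 150 mm high, on the left, loose. Origin at the centre of its underside. Leave alone.
- jar: clear jar with steel lid, 52 mm across, 55 mm high, on the right, loose. Origin at the centre of its underside. Leave alone.
- stretch1: stretch 1 of 5 of the touch bar, the narrow end of the bar: 30 degrees of the arc, about 52 mm long, 12 to 17 mm wide. Origin at the middle of its top face, on the arc's centre line; x points along the bar towards the wide end, y to the inside of the arc, z up. Closed fingertips cover one or two stretches; wide-open ones several.
- stretch2: stretch 2 of 5 of the touch bar: 30 degrees of the arc, about 52 mm long, 17 to 22 mm wide. Origin at the middle of its top face, on the arc's centre line; x points along the bar towards the wide end, y to the inside of the arc, z up. Closed fingertips cover one or two stretches; wide-open ones several.
- stretch3: stretch 3 of 5 of the touch bar: 30 degrees of the arc, about 52 mm long, 22 to 26 mm wide. Origin at the middle of its top face, on the arc's centre line; x points along the bar towards the wide end, y to the inside of the arc, z up. Closed fingertips cover one or two stretches; wide-open ones several.
- stretch4: stretch 4 of 5 of the touch bar: 30 degrees of the arc, about 52 mm long, 26 to 31 mm wide. Origin at the middle of its top face, on the arc's centre line; x points along the bar towards the wide end, y to the inside of the arc, z up. Closed fingertips cover one or two stretches; wide-open ones several.
- stretch5: stretch 5 of 5 of the touch bar, the wide end of the bar: 30 degrees of the arc, about 52 mm long, 31 to 36 mm wide. Origin at the middle of its top face, on the arc's centre line; x points along the bar towards the wide end, y to the inside of the arc, z up. Closed fingertips cover one or two stretches; wide-open ones several.

How it is judged:
By the outcome, as a careful person would: the job done as asked, in the order asked, and still so for the second after the job is handed in, while the arm keeps its last pose, push and grip.
It also fails if it takes over 48 s, if anything falls off the work surface, if the arm or the gripper's body presses on something with over 40 N, if the wrist force passes 120 N, or if a joint passes its speed limit or range.

## Working session

There is one attempt and no reset: what is moved stays moved. The work goes in short steps, each a Python script; the robot and the scene stay as the last script left them, time stands still between calls to the robot, and variables do not carry over. Pictures are saved under pics/ and viewed, at most 10 in all, crops included, and the job is handed in when it is done.

```bash
mkdir -p pics; ls; python3 - <<'E'
from plant import ctrl,sensors,optics
import cv2,numpy as np
for n in("top","scene"):
    im,d=optics.grab_frame(n); cv2.imwrite(f"pics/{n}0.png",im[:,:,::-1]); np.savez(f"{n}0.npz",d=d,im=im)
    p=optics.camera_params(n); print(p)
print(ctrl.tcp_to_tips, sensors.read_state())
E
```

```text
pics
{'mtx': array([[425.3980432 ,   0.        , 316.58524308],
       [  0.        , 425.3980432 , 201.76346386],
       [  0.        ,   0.        ,   1.        ]]), 'k1': -0.06494888115903776, 'R': array([[ 9.38287490e-04, -9.99923612e-01,  1.23243527e-02],
       [-9.95510934e-01, -2.10040677e-03, -9.46232957e-02],
       [ 9.46419538e-02, -1.21802440e-02, -9.95436860e-01]]), 't': array([  16.3499442 ,  551.74474667, 1191.15561973])}
{'mtx': array([[422.13874644,   0.        , 318.49664215],
       [  0.        , 422.13874644, 202.87203962],
       [  0.        ,   0.        ,   1.        ]]), 'k1': -0.07358919875268395, 'R': array([[ 0.20115926,  0.97952702,  0.00785964],
       [ 0.58749547, -0.11422206, -0.80112571],
       [-0.78382653,  0.16577135, -0.59844451]]), 't': array([-129.99117937, -262.0184045 , 1864.47232117])}
25.0 {'t': 0.1, 'q': array([ 1.08250405e+00,  2.07331904e-01,  1.54283491e+00, -1.79777391e-05,
        1.39351477e+00, -1.50524708e-01]), 'qvel': array([-0.00048425, -0.00032389, -0.00423968, -0.00259195,  0.00104093,
        0.0013488 ]), 'tau': array([-1.33430098e-03, -3.84096086e+01, -2.92547911e+01, -2.47571379e-04,
        4.87872123e-03,  2.13143785e-06]), 'eef_pos': array([190.26711301, 541.92381973, 255.23217392]), 'eef_rot': array([[-9.43497716e-01,  3.31377624e-01, -9.64323868e-04],
       [ 3.31378895e-01,  9.43495943e-01, -1.85310221e-03],
       [ 2.95759050e-04, -2.06795428e-03, -9.99997818e-01]]), 'force': array([ 0.37041431, -0.17853389,  1.00723841]), 'wrist_torque': array([-0.00500098, -0.0462236 ,  0.02272294]), 'grasp_force': 0.0, 'grip_width': 85.13205128446528}
```

View pics/top0.png

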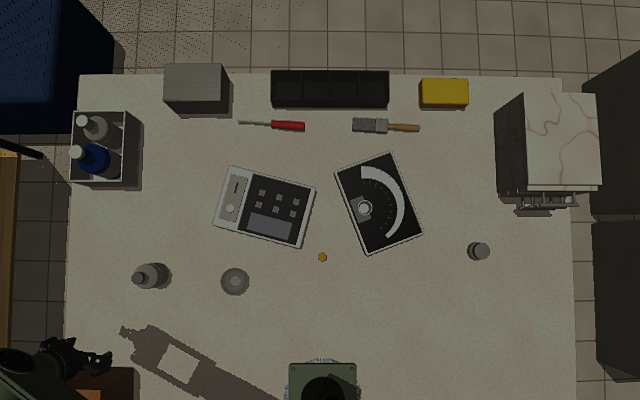

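The top view shows the touch-bar console centred near (378,203). The bar's wide end is at about (367,172), its narrow end is at about (390,235), and the bulge faces right. Next I'll fit the bar and check an enlarged crop.

```bash
cat > h.py <<'E'
import numpy as np,cv2
from scipy.optimize import least_squares
def rays(p,uv):
    K=p["mtx"]; uv=np.asarray(uv,float).reshape(-1,2)
    d=(uv-[K[0,2],K[1,2]])/[K[0,0],K[1,1]]; s=d.copy()
    for _ in range(10): s=d/(1+p["k1"]*(s**2).sum(1,keepdims=True))
    return np.c_[s,np.ones(len(s))]
def to_plane(p,uv,z,R=None,t=None):
    "R,t world->cam"
    R=p["R"] if R is None else R; t=p["t"] if t is None else t
    r=rays(p,uv)@R; c=-R.T@t
    return c+r*((z-c[2])/r[:,2])[:,None]
def proj(p,X,R=None,t=None):
    R=p["R"] if R is None else R; t=p["t"] if t is None else t
    c=np.asarray(X)@R.T+t; s=c[:,:2]/c[:,2:]; s=s*(1+p["k1"]*(s**2).sum(1,keepdims=True))
    return s@p["mtx"][:2,:2].T+p["mtx"][:2,2]
def bar_outline(c,yaw,z=54):
    a=np.radians(np.linspace(-75,75,61)); w=np.linspace(6,18,61)
    f=lambda r:np.c_[c[0]+r*np.cos(a+yaw),c[1]+r*np.sin(a+yaw),0*a+z]
    return np.r_[f(100+w),f(100-w)[::-1]]
E
python3 - <<'E'
from h import *
from plant import optics
p=optics.camera_params("top"); D=np.load("top0.npz"); im=D["im"]; d=D["d"]
g=im.min(2); m=(g>110).astype(np.uint8)
m[:160]=0;m[245:]=0;m[:,:350]=0;m[:,412:]=0
n,l,st,ce=cv2.connectedComponentsWithStats(m)
for i in range(1,n): print(st[i],ce[i])
i=[i for i in range(1,n) if l[170,367]==i or l[195,402]==i]; print(i)
i=i[0]; v,u=np.nonzero(l==i); W=to_plane(p,np.c_[u,v],54)[:,:2]
f=least_squares(lambda c:np.hypot(*(W-c).T)-100,W.mean(0)+[0,60]); c=f.x
a=np.unwrap(np.arctan2(W[:,1]-c[1],W[:,0]-c[0])); a=np.where(a>1.5,a-2*np.pi,a)
print("c",c,np.degrees([a.min(),a.max()]),f.fun.std())
# depth check
z=d[v,u]; X=(rays(p,np.c_[u,v])*z[:,None]-p["t"])@p["R"]; print("h",np.median(X[z>0],0))
yaw=(a.min()+a.max())/2; print(yaw)
o=proj(p,bar_outline(c,yaw))
s=6; x0,y0=325,145; cr=cv2.resize(im[y0:y0+95+10,x0:x0+110],None,fx=s,fy=s,interpolation=cv2.INTER_CUBIC)[:,:,::-1].copy()
cr=np.clip(cr.astype(float)*1.4,0,255).astype(np.uint8)
cv2.polylines(cr,[np.int32((o-[x0,y0]+.5)*s)],True,(0,0,255),1); cv2.imwrite("pics/crop.png",cr[:600])
E
```

```text
[363 161   1   1   1] [363. 161.]
[366 160   1   1   1] [366. 160.]
[394 160   1   1   1] [394. 160.]
[350 163   1   1   1] [350. 163.]
[357 163   2   1   2] [357.5 163. ]
[360 162   2   1   2] [360.5 162. ]
[395 163   1   1   1] [395. 163.]
[352 165   2   1   2] [352.5 165. ]
[355 164   1   1   1] [355. 164.]
[396 165   1   1   1] [396. 165.]
[350 166   1   1   1] [350. 166.]
[361 166  43  71 688] [386.9127907  191.71947674]
[397 168   1   1   1] [397. 168.]
[398 170   1   1   1] [398. 170.]
[399 173   1   1   1] [399. 173.]
[400 175   1   1   1] [400. 175.]
[401 178   1   1   1] [401. 178.]
[402 180   1   1   1] [402. 180.]
[403 183   1   1   1] [403. 183.]
[404 185   1   1   1] [404. 185.]
[407 187   1   1   1] [407. 187.]
[405 188   1   1   1] [405. 188.]
[406 190   1   1   1] [406. 190.]
[407 192   1   2   2] [407.  192.5]
[408 195   1   1   1] [408. 195.]
[410 194   1   1   1] [410. 194.]
[409 197   1   1   1] [409. 197.]
[361 201   1   1   1] [361. 201.]
[364 200   2   1   2] [364.5 200. ]
[368 201   1   1   1] [368. 201.]
[410 200   1   1   1] [410. 200.]
[359 203   1   1   1] [359. 203.]
[370 203   2   3   3] [370.66666667 204.        ]
[411 202   1   1   1] [411. 202.]
[358 205   1   1   1] [358. 205.]
[358 204  10  10  68] [363.02941176 208.05882353]
[350 208  15  37  47] [356.70212766 226.70212766]
[371 209   1   2   2] [371.  209.5]
[368 213   1   1   1] [368. 213.]
[365 214   1   1   1] [365. 214.]
[350 220   1   2   2] [350.  220.5]
[351 223   2   4   4] [351.5 224.5]
[353 228   2   4   4] [353.5 229.5]
[355 233   1   1   1] [355. 233.]
[356 235   3   7   8] [356.625 238.125]
[402 237  10   4  11] [406.27272727 238.63636364]
[397 241   4   2   5] [398.6 241.6]
[359 243   1   2   2] [359.  243.5]
[392 243   4   2   5] [393.6 243.6]
[12]
c [ 534.80088443 -117.87938129] [-143.44312195    5.89120913] 6.9140781554383794
h [ 596.9055709  -190.16645197   52.89489092]
-1.2003668856019798
```

View pics/crop.png

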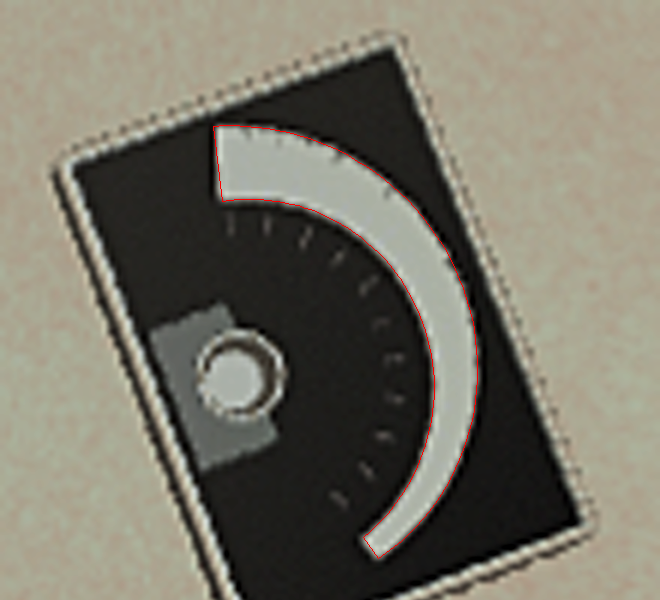

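The fitted outline matches the bar exactly: wide end at the top left of the crop, narrow end at the bottom right, measured height about 53 mm. I'll move above the narrow end with the fingers closed and touch down.

```bash
cat >> h.py <<'E'
C=np.array([534.8,-117.9]); YAW=-1.2004
R0=np.array([[-1,0,0],[0,1,0],[0,0,-1.]])
def pt(deg,z): a=np.radians(deg)+YAW; return np.array([C[0]+100*np.cos(a),C[1]+100*np.sin(a),z])
E
python3 - <<'E'
from h import *
from plant import ctrl,sensors,optics
def rd(n=4):
    f=[]
    for _ in range(n): ctrl.hold(.05); s=sensors.read_state(); f.append(s["force"])
    return np.mean(f,0).round(2),np.std(f,0).round(2),s["eef_pos"].round(2),round(s["t"],2)
ctrl.gripper_to(0,20)
ctrl.move_ptp(pt(-72,54+25+40),R0); print(rd())
ctrl.move_l(pt(-72,54+25+8),vel=80); print(rd())
s=sensors.read_state(); im,d=optics.grab_frame("wrist"); p=optics.camera_params("wrist")
T=np.eye(4);T[:3,:3]=s["eef_rot"];T[:3,3]=s["eef_pos"]; M=np.linalg.inv(T@p["T_tool_cam"])
im=im[:,:,::-1].copy(); o=proj(p,bar_outline(C,YAW),M[:3,:3],M[:3,3])
cv2.polylines(im,[np.int32(o)],True,(0,0,255),1); cv2.imwrite("pics/w1.png",im); print(s["grip_width"])
E
```

```text
(array([-0.08,  0.17,  0.33]), array([0.53, 0.56, 0.14]), array([ 457.56, -180.75,  119.08]), 3.83)
(array([-0.59, -0.52,  0.04]), array([0.25, 0.46, 0.47]), array([ 457.84, -181.43,   87.61]), 4.58)
0.10841618233153584
```

View pics/w1.png

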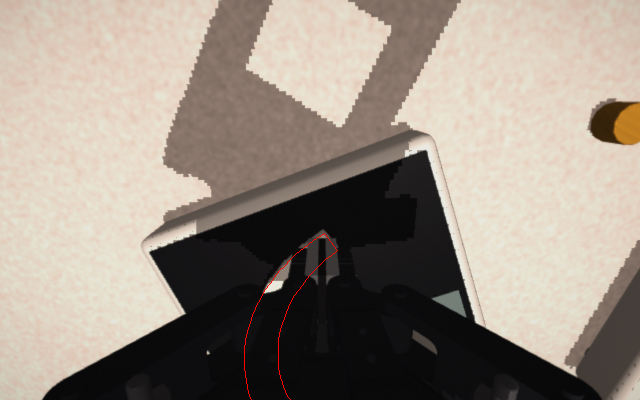

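The wrist view agrees. The bar's narrow end is at about (322,232), inside the projected outline and directly under the fingertips. Now I'll touch down.

```bash
cat >> h.py <<'E'
from plant import ctrl,sensors
def rd(n=6):
    f=[]
    for _ in range(n): ctrl.hold(.03); s=sensors.read_state(); f.append(s["force"])
    return np.mean(f,0).round(2),s["eef_pos"].round(2),round(s["t"],2)
E
python3 - <<'E'
from h import *
print(rd())
print(ctrl.move_l(pt(-72,75),vel=8,threshold=2.5)); r=rd(12); print(r)
if r[0][2]<5:
    z=r[1][2]
    for k in range(2):
        z-=.8; ctrl.move_l(pt(-72,z),vel=10); r=rd(10); print(z,r)
        if r[0][2]>4: break
E
```

```text
(array([ 0.07, -0.07,  0.17]), array([ 457.5 , -181.24,   87.27]), 4.83)
True
(array([ 1.64, -0.71,  2.98]), array([ 457.23, -181.07,   77.09]), 6.34)
76.29 (array([ 0.95, -0.48,  3.09]), array([ 457.31, -181.13,   76.29]), 6.92)
75.49000000000001 (array([ 0.63, -0.44,  3.9 ]), array([ 457.33, -181.13,   75.51]), 7.51)
```

The force (about 3.8 N) and the height (3.5 mm below the bar's up position) agree. Now I'll run along the bar with a gentle force correction.

```bash
python3 - <<'E'
from h import *
z=75.4
for d in np.linspace(-72,72,37)[1:]:
    ctrl.move_l(pt(d,z),vel=25); f,e,t=rd(5)
    err=f[2]-.15-3.6
    if abs(err)>.5: z+=np.clip(.4*err,-.4,.4)
    if round(d)%8==0 or abs(err)>1.2: print(round(d),f,e,t,round(z,2))
    if f[2]>7 or f[2]<1: print("ABORT"); break
print(rd(15))
E
```

```text
-64 [-0.15 -0.16  3.6 ] [ 467.75 -192.01   75.87] 8.71 75.4
-56 [-0.84  0.44  3.57] [ 478.37 -200.48   75.71] 9.91 75.4
-48 [-0.73  0.74  4.09] [ 490.23 -207.44   75.62] 11.11 75.4
-40 [-1.15  0.41  3.64] [ 503.06 -212.8    75.61] 12.31 75.4
-32 [-1.49  0.5   4.01] [ 516.52 -216.26   75.59] 13.51 75.4
-24 [-1.26  0.32  3.79] [ 530.38 -217.86   75.59] 14.71 75.4
-16 [-0.95 -0.21  3.24] [ 544.32 -217.48   75.56] 15.91 75.2
-8 [-0.56  0.7   4.39] [ 558.09 -215.23   75.38] 17.11 75.45
0 [-1.07  0.22  4.18] [ 571.35 -211.03   75.58] 18.31 75.45
8 [-0.98 -0.36  3.68] [ 583.94 -205.04   75.55] 19.51 75.45
16 [-1.08 -0.26  4.01] [ 595.62 -197.38   75.57] 20.71 75.45
24 [-0.42 -0.73  3.61] [ 606.08 -188.11   75.55] 21.91 75.45
32 [-0.28 -0.33  3.41] [ 615.13 -177.52   75.49] 23.11 75.45
40 [-0.28 -1.02  3.7 ] [ 622.64 -165.73   75.47] 24.31 75.45
48 [-0.18 -0.53  4.12] [ 628.44 -153.05   75.47] 25.51 75.45
56 [-0.05 -0.6   3.93] [ 632.45 -139.7    75.46] 26.71 75.45
64 [ 0.51 -0.72  4.24] [ 634.47 -125.87   75.4 ] 27.91 75.45
72 [ 0.03 -0.24  4.63] [ 634.63 -111.91   75.4 ] 29.11 75.8
(array([0.56, 0.36, 3.91]), array([ 634.64, -111.97,   75.41]), 29.61)
```

```bash
python3 - <<'E'
from h import *
from plant import optics
im,_=optics.grab_frame("top"); p=optics.camera_params("top")
x0,y0,s=200,110,3
cr=cv2.resize(im[y0:y0+165,x0:x0+260],None,fx=s,fy=s,interpolation=cv2.INTER_CUBIC)[:,:,::-1].copy()
cv2.polylines(cr,[np.int32((proj(p,bar_outline(C,YAW,50.5))-[x0,y0]+.5)*s)],True,(0,0,255),1); cv2.imwrite("pics/end.png",cr); print(rd(10))
E
```

```text
(array([0.6 , 1.53, 3.78]), array([ 634.63, -111.99,   75.41]), 29.99)
```

View pics/end.png

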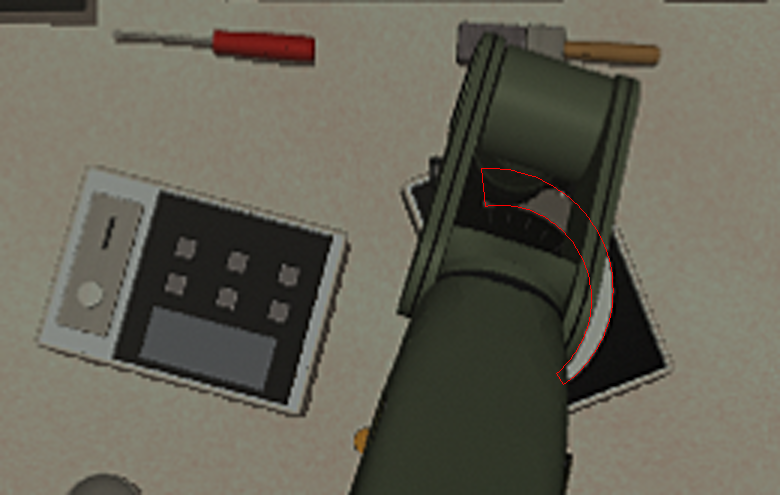

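The bar still lies under its original outline (narrow end at about (563,378) in the crop), so the console hasn't moved. The other objects in view are where they were.

```bash
python3 -c "
from plant import ctrl
print(ctrl.finish_job())"
```

```text
the job is handed in; nothing more can be done
None
```

I ran the fingertips along the touch bar from its narrow end to its wide end at about 3–4.6 N (roughly 3.5 mm down), and handed the job in at about 30 s with them still lightly pressing the wide end. The console had not moved in the final top view, and nothing visible there had been disturbed.

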